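# Open the combination-locked blade chest

### The job

Open the locked wooden chest: dial 3 on the left and 7 on the right of the lock on its lid, draw the bolt fully back by its T-bar, and raise the lid about half way (45 degrees), where it stays up by itself. The lock is old and its dials have slipped on their shafts: turned to higher numbers, the left one now catches somewhere between the 3 and the 4, and turned to lower ones, the right one somewhere between the 7 and the 6, so creep on gently past the number until you feel the dial catch, and do not force it any further. Leave the things standing round the chest where they are.

Things in the scene. Friction and masses are not known exactly. Their poses are not given: they have to be found in the camera images.
- chest: closed beech chest, fixed to the table, 224 (x) x 300 (y) x 85 mm, lid shut; origin at the middle of its underside, x to its back (away from the robot), y to its left, z up. Front face 102 mm in front of the origin
- lock_case: flat dark steel lock case screwed on the front half of the lid, 92 (x) x 236 (y) x 16 mm. Origin at the centre of its underside, on the lid's top face (85 mm above the table when shut); x to the hinges at the back, y to the chest's left, z out of the lid. Dial axes at x 0, y +72 and -72 mm, the bolt's T-bar between them. It carries the bolt and two hidden spring pins
- staple: steel staple on the chest's front, 25 mm wide, 54 to 62 mm in front of the lock case's origin, standing 20 mm higher than the lid; the bolt's rod runs through it and so holds the lid down. Origin as chest
- left_dial: left dial: black skirt 72 mm across with numerals, on it a round knurled aluminium knob 40 mm across. Origin on its axis at the top face of the lock case; z along the axis, out of the lid; its numeral 0 lies towards its -x (a dark line on the knob's cap points there). Skirt 1 to 6 mm, knob 6 to 34 mm above the origin. A gate plate on its shaft turns with it inside the case
- right_dial: right dial, like the left. How both behave: smooth, no clicks, about 0.05 to 0.12 N m, staying where left. At its code the plate's gate lets a spring pin (2 to 3 N) drop 6 mm (if turned slower than 1 rad/s). The dial is then caught: some 0.05 rad of play each way, then stops whose torque grows by 0.1 N m each 0.015 rad. More than about 0.3 N m there (12 N on the pin) is forcing it
- left_dial_turn (a joint): turn of the left dial, rad, positive anticlockwise seen from above. Numerals 0 to 9 run clockwise round the skirt 0.628 rad apart; the number set stands at the fixed white mark on the case at the dial's near side (away from the hinges), so 0 reads 0.0 and 3 reads 1.885. It starts 0.38 to 1.14 rad short of the 3: turn it anticlockwise
- right_dial_turn (a joint): turn of the right dial, rad, same sense: 7 reads 4.398. It starts 0.38 to 1.14 rad above the 7: turn it clockwise. Each dial catches at one place only, 0.08 to 0.44 rad past its number (left above 1.885, right below 4.398), different for each dial and each time; it is felt as the torque of the stop, or seen as the dial no longer following the hand
- left_dial_grip (a point): point on the left dial's axis 29 mm above the case, 5 mm under the knob's top, 23 mm above the skirt: a height to grip the knob at. Round, so any direction will do
- right_dial_grip (a point): the same point on the right dial
- slide_bolt (a joint): travel of the bolt, m: 0 locked (forward, through the staple), 0.018 fully drawn, towards the hinges; needs about 2 to 4 N and stays where left. Until both dials have caught, the pins block it after 1.5 mm. Its rod leaves the staple at 0.010
- bolt_bar (a point): middle of the bolt's T-bar: round steel bar 10 mm thick, 44 mm long with 12 mm balls at its ends, along the case's y axis, its centre 26 mm above the case's top; it stands on one 8 mm post at its middle and moves with the bolt. With the bolt locked it is right above the case's origin
- chest_lid (a joint): opening of the lid, rad: 0 shut, up to 1.64, positive raises the front edge. The lid is counterbalanced on a stiff hinge: raising it by the T-bar takes about 3 to 10 N and it stays at any angle. With the lid shut and the bolt drawn the T-bar is 144 mm in front of the hinge line and 66 mm above it
- lid_hinge (a point): middle of the lid's hinge line at the back of the chest, 61 mm above the table; the line runs along the chest's y axis
- mug: bystander: dark paint mug, 82 mm across, 88 mm high, left of the chest; origin at the centre of its underside
- cactus: bystander: cactus in a white pot, 82 mm across, 150 mm high, left of the chest behind the mug; origin at the centre of its underside
- bluebird: bystander: small stone painted as a blue chick, 36 x 44 x 20 mm, in front of the chest; origin at the centre of its underside
- ladybird: bystander: small stone painted as a ladybird, 27 x 34 x 16 mm, in front of the chest; origin at the centre of its underside
- glue: bystander: white glue bottle, 90 mm across, 234 mm high, right of the chest; origin at the centre of its underside
- toadstone: bystander: small stone painted as a toadstool cap, 35 x 41 x 19 mm, right of the chest; origin at the centre of its underside

How it is judged:
By the outcome, as a careful person would: the job done as asked, in the order asked, and still so for the second after the job is handed in, with the robot touching nothing.
It also fails if it takes over 66 s, if anything falls off the work surface, if the arm or the gripper's body presses on something with over 40 N, if the wrist force passes 120 N, or if a joint passes its speed limit or range.

### The arm

A 6-joint arm with a two-finger parallel gripper is mounted at the origin on a cart in front of the work surface, level with it; the furniture and walls round the work are solid. World frame = base frame: x ahead of the robot, y to its left, z up, the work surface at z = 0. Lengths are in mm, angles in degrees, forces in N, time in s.
With the tool pointing down it reaches from about 300 to 850 mm from the base axis. Payload 4.2 kg.
Tool frame: the origin (TCP) lies midway between the tips of the shut fingers; the grasp point (between the pads) lies 19 mm behind it (manip.grip_depth is the distance from the TCP to the grasp point, in mm); x points along the fingers, y is the direction in which the jaws open and shut, and the axes are right-handed (so a half turn about x gives the same grasp; the last joint's range is limited). The gripper opens to 91 mm and grips with 3 to 60 N. Pads are 32 mm wide; open, the fingers measure 118 mm over their backs; the gripper's body (76 mm by 178 mm) begins 60 mm behind the grasp point.
Start: joints at [-69.844, 18.312, 89.639, -0, 72.044, -1.146], TCP at [208.898, -535.728, 213.976] pointing down, gripper open.
Joint ranges: [-177.97, 177.97], [-48.28, 115.42], [12.27, 149.76], [-77.06, 257.06], [2.81, 150.46], [-146.56, 146.56]. Speed limits (degrees/s): [147.25, 147.25, 180, 180, 180, 180].

### API

Orientations are given as a 3x3 rotation matrix whose columns are the frame's x, y, z axes.
In Python, from bench import manip gives the robot as it stands.
- The arm moves only by the tool apply_moves, never from a script. Its argument "deltas" is text: rows parted by semicolons, each of 7 numbers parted by spaces: the finger opening in cm, from 0 to 9.12, then the shift along the tool's x, y, z in cm, then the turn, a rotation vector about the tool's x, y, z in degrees. A call has exactly 10 rows; each row shifts and turns the commanded pose from where the row before left it, along the tool's axes as they then stand; what a row does not reach is not made up. A row lasts 1/8 s, in which the tool goes at most 62.5 mm and 10.7 degrees, less where a joint would pass 70% of its speed; a pose out of reach is approached as far as the arm can. A call is refused whole if a number of a shift passes 6.25 or a number of a turn 10.7, either way. A call with a gripper value outside its range is refused whole. The fingers move at their own pace and stop on an object; "grip_force" is the grip in N (left out, the last holds). Time passes only in rows, so rows that do not move let the fingers close, or fill a call up. It gives the time, the measured TCP pose, the force and the opening at its end, in the units of the state.
- manip.state(): the state, without advancing time (a new reading comes with each control period).
- manip.capture(name): name is "side" or "top" or "wrist"; returns a dict with "color" (400x640x3 uint8, blue, green, red), "range_z" (400x640 float32, mm along the optical axis (not along the pixel's ray), 0 where there is no reading), "fx", "fy", "cx", "cy" (pixels), "extrinsics" (4x4, takes a point from world to camera coordinates); the wrist camera has in their place "tool_from_camera" (4x4, takes a point from camera to tool coordinates, whose origin is the TCP and whose axes are the tool frame's). Camera axes: x right, y down, z forward; pixel columns grow to the right and rows downward; lengths in mm; the calibration is good to about 2 mm. The wrist camera is an equidistant fisheye: a pixel r from the principal point sees the ray r / f radians off the axis. A picture is of the moment at which its call begins: read the wrist's pose just before it.
- manip.hand_in(): hands the job in, once; it reports no verdict.
Trained networks look in the newest picture that a camera, given by its name, has taken for a name from the list of things; names that differ only in an ending like _2 or _b are one class to them, and where a whole thing is asked for, a point or a joint stands for the part that bears it (a point fixed in the world has none). Each returns a list of dicts, best first, with "score" (0 to 1); they miss things now and then, are a little off and sometimes report something else, mostly with a low value. They report only what shows in the picture. A call takes as long as a camera call.
- manip.spot_in(camera, label): "extent" ([left, top, right, bottom] in pixels, round what is visible of it).
- manip.trace(camera, label): "pixels" (400x640 bool, what is visible of it) and "extent" ([left, top, right, bottom] in pixels, round what is visible of it).
- manip.spot_point(camera, label): "xy" ([column, row] in pixels: a listed point, or the origin of a listed thing).
The state is a dict: "clock": time; "joint_pos": joint angles; "dq": joint speeds; "effort": joint torques, N m; "tool_pos": TCP position; "orientation": TCP orientation; "contact_force": force on the tool from outside, world axes, zero at the start; "moment": the same for the moment, N m; "width": finger opening in mm.
Only numpy, scipy, OpenCV 4.12 (cv2) and the standard library are available. Lean on these libraries where they do the work, as an engineer would, in place of code of your own. Each camera call takes 0.05 s, during which the arm holds its last target. There are 200 camera calls.

## Working session

There is one attempt and no reset: what is moved stays moved. The work goes in short steps, Python scripts to look and compute and a tool call to move; the robot and the scene stay as the last step left them, time stands still between calls to the robot, and variables do not carry over. Pictures are saved under pics/ and viewed, about 8 in all and at most 12, crops included, and the job is handed in when it is done.

Besides the shell and the picture viewer there is one more tool, called after "Call:" by a JSON object that holds its "api" and its "payload". apply_moves: Moves the arm, as the interface text tells. Its arguments: {"type":"object","properties":{"deltas":{"type":"string"},"grip_force":{"type":"number"}},"required":["deltas"]}

```bash
ls; mkdir -p pics; cat > h.py <<'E'
import numpy as np, cv2
from bench import manip
def ray_pt(c,uv,z=None):
    # world ray for side/top camera
    E=np.array(c["extrinsics"]);R=E[:3,:3];t=E[:3,3]
    d=R.T@np.array([(uv[0]-c["cx"])/c["fx"],(uv[1]-c["cy"])/c["fy"],1.]);o=-R.T@t
    return o,d
def tri(rays):
    A=np.zeros((3,3));b=np.zeros(3)
    for o,d in rays:
        d=d/np.linalg.norm(d);P=np.eye(3)-np.outer(d,d);A+=P;b+=P@o
    p=np.linalg.solve(A,b)
    return p,[np.linalg.norm((np.eye(3)-np.outer(d,d)/(d@d))@(p-o)) for o,d in rays]
E
python3 - <<'E'
from h import *
print(manip.state())
cs={}
for n in("side","top"):
    c=cs[n]=manip.capture(n); cv2.imwrite(f"pics/{n}0.png",c["color"])
for l in ["left_dial_grip","right_dial_grip","bolt_bar","lid_hinge","left_dial","right_dial","lock_case","chest","staple","mug","cactus","glue","bluebird","ladybird","toadstone"]:
    rs=[]
    for n in cs:
        r=manip.spot_point(n,l)
        if r: 
            uv=r[0]["xy"];rs.append(ray_pt(cs[n],uv));print(l,n,np.round(uv,1),round(r[0]["score"],2),end=' ')
            u,v=map(int,np.round(uv))
            if 0<=u<640 and 0<=v<400:
                z=cs[n]["range_z"][v,u];o,d=rs[-1];print(np.round(o+d*z,0),end=' ')
    if len(rs)==2: p,e=tri(rs);print("TRI",np.round(p,1),np.round(e,1),end='')
    print()
E
```

```text
pics
{'clock': 0.0, 'joint_pos': array([-6.98440777e+01,  1.83511396e+01,  8.97075585e+01, -1.02551766e-03,
        7.20424793e+01, -1.14408283e+00]), 'dq': array([ 0.11616951,  0.01960704, -0.04143309,  0.12621499, -0.01205641,
        0.02829767]), 'effort': array([-1.03645081e-03, -4.12467563e+01, -2.31971669e+01,  7.25041190e-02,
        4.57888981e-02, -1.37330294e-04]), 'tool_pos': array([ 208.70660216, -535.23962051,  213.11749221]), 'orientation': array([[-6.24463223e-04,  3.63255917e-01, -9.31689191e-01],
       [ 1.65186539e-03, -9.31687727e-01, -3.63256454e-01],
       [-9.99998441e-01, -1.76586542e-03, -1.82451551e-05]]), 'contact_force': array([-0.78359809, -0.01431888,  0.52293841]), 'moment': array([ 0.03503486,  0.05155438, -0.00988798]), 'width': 91.22292395512191}
left_dial_grip side [324.5 189.4] 0.79 [527. 126.  79.] left_dial_grip top [337.3 190.5] 0.9 [525.  -0. 136.] TRI [529.   -0.  140.7] [4.4 4.4]
right_dial_grip side [315.2 226.4] 0.73 [ 523. -164.  129.] right_dial_grip top [405.2 192.4] 0.81 [ 518. -144.  134.] TRI [ 520.4 -146.8  118.2] [1.5 1.5]
bolt_ba
[... 933 characters left out ...]
 [1.4 1.4]
cactus side [365.4 213.5] 0.81 [641. -14.  85.] cactus top [271.2 142.2] 0.87 [641. 144.  87.] TRI [653.6 153.2  -6.7] [3.4 3.4]
glue side [317.7 206.6] 0.73 [522. -74. 131.] glue top [460.5 170.7] 0.75 [ 564. -269.  111.] TRI [ 541.9 -240.   222.5] [9.7 9.7]
bluebird side [276.8 230.9] 0.54 [409.  -4.  11.] bluebird top [329.4 244.3] 0.54 [408.  18.  20.] TRI [406.7  17.9  -2.1] [0.9 0.9]
ladybird side [255.6 272.5] 0.46 [ 386. -181.    3.] ladybird top [405.4 252.9] 0.46 [ 384. -159.   17.] TRI [ 382.6 -163.   -10.6] [0.5 0.5]
toadstone side [288.3 299.9] 0.7 [ 477. -280.   11.] toadstone top [448.8 212.1] 0.45 [ 477. -263.   20.] TRI [ 4.764e+02 -2.676e+02  3.000e-01] [1.4 1.4]
```

```bash
python3 - <<'E'
import cv2
a=cv2.imread("pics/side0.png")[130:350,200:480];b=cv2.imread("pics/top0.png")[90:290,220:500]
a=cv2.resize(a,(764,600));b=cv2.resize(b,(800,571),interpolation=cv2.INTER_CUBIC)
cv2.imwrite("pics/a.png",a);cv2.imwrite("pics/b.png",b)
E
```

```text
(no output)
```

View pics/a.png

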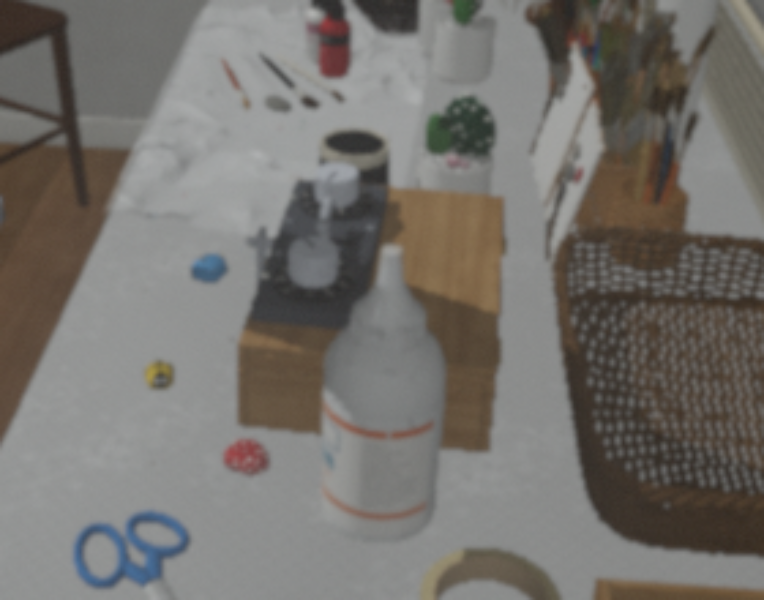

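View pics/b.png

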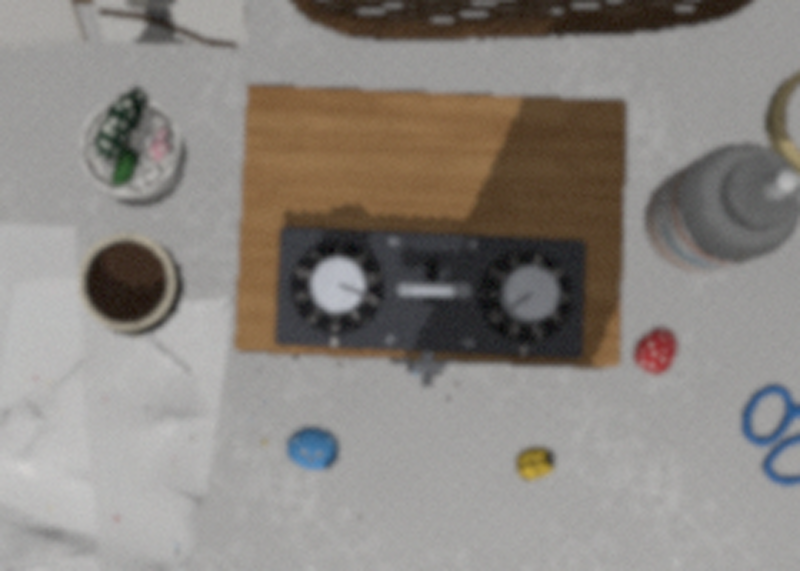

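```bash
cat >> h.py <<'E'
from scipy.spatial.transform import Rotation as Ro
def down(jaw):  # tool pointing down, jaw axis y at angle jaw (deg) from world +x
    a=np.radians(jaw);y=np.array([np.cos(a),np.sin(a),0]);x=np.array([0,0,-1.]);return np.c_[x,y,np.cross(x,y)]
def plan(target,R1,n,opening,s=None):
    s=s or manip.state();R0=np.array(s["orientation"]);p0=np.array(s["tool_pos"])
    rv=Ro.from_matrix(R0.T@R1).as_rotvec()/n;dR=Ro.from_rotvec(rv).as_matrix();R=R0;step=(np.array(target)-p0)/n
    rows=[]
    for i in range(n):
        rows.append(" ".join(f"{v:.2f}" for v in [opening,*(R.T@step/10),*np.degrees(rv)]));R=R@dR
    print("; ".join(rows))
def wrist_ray(c,s,uv):
    T=np.array(c["tool_from_camera"]);d=np.array([uv[0]-c["cx"],uv[1]-c["cy"]]);r=np.hypot(*d);th=r/c["fx"]
    v=np.r_[np.sin(th)*d/max(r,1e-9),np.cos(th)];R=np.array(s["orientation"])
    return np.array(s["tool_pos"])+R@T[:3,3], R@(T[:3,:3]@v)
E
python3 - <<'E'
from h import *
pts=[]
for n in("side","top"):
    c=manip.capture(n);m=manip.trace(n,"glue")
    if m:
        vs,us=np.nonzero(m[0]["pixels"]);z=c["range_z"][vs,us];k=z>0
        E=np.array(c["extrinsics"]);P=np.c_[(us-c["cx"])/c["fx"]*z,(vs-c["cy"])/c["fy"]*z,z][k]
        W=(P-E[:3,3])@E[:3,:3];print(n,m[0]["score"],len(W))
        for h in range(0,240,30):
            q=W[(W[:,2]>h)&(W[:,2]<h+30)]
            if len(q)>8:print(h,len(q),np.round(np.percentile(q[:,0],[3,50,97])),np.round(np.percentile(q[:,1],[3,50,97])))
T=manip.capture("wrist")["tool_from_camera"];print(np.round(T,2))
plan([520,0,240],down(0),10,9.1)
E
```

```text
side 0.9 3660
0 411 [544. 582. 626.] [-350. -344. -317.]
30 494 [545. 585. 626.] [-351. -344. -319.]
60 525 [544. 584. 626.] [-351. -344. -316.]
90 550 [546. 586. 626.] [-351. -344. -316.]
120 705 [546. 586. 624.] [-349. -340. -310.]
150 556 [554. 586. 616.] [-339. -328. -301.]
180 330 [565. 584. 604.] [-331. -317. -304.]
210 77 [578. 585. 591.] [-316. -312. -308.]
top 0.69 1823
0 54 [542. 565. 606.] [-294. -267. -262.]
30 122 [541. 567. 609.] [-299. -268. -262.]
60 134 [541. 567. 610.] [-303. -267. -262.]
90 152 [541. 567. 608.] [-303. -268. -262.]
120 368 [543. 572. 624.] [-327. -275. -263.]
150 510 [549. 574. 618.] [-333. -289. -272.]
180 396 [562. 579. 607.] [-328. -298. -283.]
210 87 [577. 583. 591.] [-312. -303. -297.]
[[  -0.     -0.29    0.96 -170.16]
 [   1.     -0.      0.      0.32]
 [   0.      0.96    0.29  -82.84]
 [   0.      0.      0.      1.  ]]
9.10 -0.26 -3.86 -4.84 -6.87 0.00 -0.00; 9.10 -0.26 -3.25 -5.27 -6.87 0.00 -0.00; 9.10 -0.26 -2.60 -5.62 -6.87 0.00 -0.00; 9.10 -0.26 -1.91 -5.89 -6.87 0.00 -0.00; 9.10 -0.26 -1.19 -6.08 -6.87 0.00 -0.00; 9.10 -0.26 -0.45 -6.18 -6.87 0.00 -0.00; 9.10 -0.26 0.29 -6.19 -6.87 0.00 -0.00; 9.10 -0.26 1.03 -6.11 -6.87 0.00 -0.00; 9.10 -0.26 1.75 -5.94 -6.87 0.00 -0.00; 9.10 -0.26 2.45 -5.69 -6.87 0.00 -0.00
```

Call:
{"api": "apply_moves", "payload": {"deltas": "9.1 -0.26 -3.86 -4.84 -6.87 0 0; 9.1 -0.26 -3.25 -5.27 -6.87 0 0; 9.1 -0.26 -2.6 -5.62 -6.87 0 0; 9.1 -0.26 -1.91 -5.89 -6.87 0 0; 9.1 -0.26 -1.19 -6.08 -6.87 0 0; 9.1 -0.26 -0.45 -6.18 -6.87 0 0; 9.1 -0.26 0.29 -6.19 -6.87 0 0; 9.1 -0.26 1.03 -6.11 -6.87 0 0; 9.1 -0.26 1.75 -5.94 -6.87 0 0; 9.1 -0.26 2.45 -5.69 -6.87 0 0", "grip_force": 8}}

```text
clock: 3.1
tool_pos: [520.9, 1.8, 240.3]
orientation: [[0.001, 1.0, 0.004], [-0.0, 0.004, -1.0], [-1.0, 0.001, 0.0]]
contact_force: [1.0, -1.1, 0.2]
width: 91.0
```

```bash
cat > look.py <<'E'
import sys
from h import *
import pickle
name=sys.argv[1]; labels=sys.argv[2:]
s=manip.state();c=manip.capture("wrist");cv2.imwrite(f"pics/w{name}.png",c["color"])
print(np.round(s["tool_pos"],1),np.round(np.degrees(np.arctan2(s["orientation"][1][1],s["orientation"][0][1])),1),s["clock"],np.round(s["contact_force"],1),np.round(s["moment"],3),np.round(s["joint_pos"],0))
try: D=pickle.load(open("rays.pkl","rb"))
except Exception:
    D={}
    cs={n:manip.capture(n) for n in("side","top")}
    for l in labels:
        for n in cs:
            r=manip.spot_point(n,l)
            if r and r[0]["score"]>.6 : D.setdefault(l,[]).append(ray_pt(cs[n],r[0]["xy"]))
for l in labels:
    r=manip.spot_point("wrist",l)
    if r:
        D.setdefault(l,[]).append(wrist_ray(c,s,r[0]["xy"]))
        p,e=tri(D[l]);print(l,np.round(r[0]["xy"],1),round(r[0]["score"],2),"TRI",np.round(p,1),np.round(e,1))
        o,d=D[l][-1];print("   at z130:",np.round(o+d*(130-o[2])/d[2],1))
pickle.dump(D,open("rays.pkl","wb"))
E
python3 look.py 1 left_dial_grip right_dial_grip left_dial right_dial bolt_bar lock_case staple lid_hinge
```

```text
[520.9   1.8 240.3] 0.2 3.1 [ 1.  -1.1  0.2] [-0.011 -0.122 -0.   ] [-1. 12. 94. -0. 74. -1.]
left_dial_grip [328.8 198.2] 0.56 TRI [521.3  74.1 376.3] [0.]
   at z130: [528.9  -1.5 130. ]
right_dial_grip [318.1 319.7] 0.91 TRI [ 521.1 -144.5  128. ] [8.2 6.5 3.9]
   at z130: [ 518.9 -147.   130. ]
left_dial [327.7 191.5] 0.9 TRI [528.9  -2.2 104.1] [0.4 0.4]
   at z130: [527.8   5.1 130. ]
right_dial [319.3 304.8] 0.57 TRI [ 519.  -145.9  101.1] [2.4 1.5 1.3]
   at z130: [ 520.2 -125.1  130. ]
lock_case [325.4 245.8] 0.75 TRI [527.  -73.   84.6] [0.2 0.4 0.4]
   at z130: [526.1 -51.4 130. ]
lid_hinge [443.9 241.5] 0.78 TRI [684.  -85.5  54.2] [5.6 8.5 3. ]
   at z130: [651.6 -48.9 130. ]
```

View pics/w1.png

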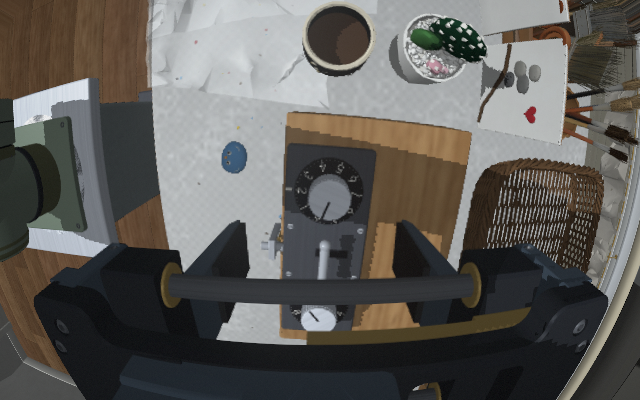

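```bash
python3 -c "
from h import *
plan([528.7,-1.5,111.5],down(-30),10,7)"
```

```text
7.00 1.28 0.09 0.01 3.00 0.00 -0.00; 7.00 1.28 0.09 0.01 3.00 0.00 -0.00; 7.00 1.28 0.09 0.00 3.00 0.00 -0.00; 7.00 1.28 0.09 0.00 3.00 0.00 -0.00; 7.00 1.28 0.09 -0.00 3.00 0.00 -0.00; 7.00 1.28 0.09 -0.01 3.00 0.00 -0.00; 7.00 1.28 0.09 -0.01 3.00 0.00 -0.00; 7.00 1.28 0.09 -0.02 3.00 0.00 -0.00; 7.00 1.28 0.08 -0.02 3.00 0.00 -0.00; 7.00 1.28 0.08 -0.03 3.00 0.00 -0.00
```

Call:
{"api": "apply_moves", "payload": {"deltas": "7 1.1 0.3 0 3 0 0; 7 1.3 0.3 0 3 0 0; 7 1.3 0.3 0 3 0 0; 7 1.3 0 0 3 0 0; 7 1.3 0 0 3 0 0; 7 1.3 0 -0.02 3 0 0; 7 1.3 0 -0.02 3 0 0; 7 1.3 0 -0.02 3 0 0; 7 1.3 0 -0.02 3 0 0; 7 1.3 0 0 3 0 0"}}

```text
clock: 5.7
tool_pos: [529.4, 0.2, 111.6]
orientation: [[0.0, 0.865, -0.501], [-0.0, -0.501, -0.865], [-1.0, 0.0, -0.0]]
contact_force: [-0.5, -0.3, -0.4]
width: 69.8
```

```bash
python3 look.py 2 left_dial_grip left_dial right_dial right_dial_grip bolt_bar lock_case
```

```text
[5.294e+02 2.000e-01 1.116e+02] -30.1 5.7 [-0.5 -0.3 -0.4] [-0.003 -0.021  0.012] [ -1.  19. 104.  -0.  56.  29.]
left_dial_grip [323.1 264.2] 0.78 TRI [529.2  -2.3 129.3] [0.6 0.6]
   at z130: [529.7  -2.5 130. ]
left_dial [322.6 241.3] 0.82 TRI [529.4  -1.7 103.4] [0.3 1.1 1.2]
   at z130: [536.5   9.9 130. ]
bolt_bar [369.8 345.9] 0.65 TRI [540.7 -23.2 183. ] [0.]
   at z130: [524.5 -74.2 130. ]
lock_case [367.2 306.6] 0.82 TRI [527.3 -73.7  85.5] [0.6 1.3 0.6 1.9]
   at z130: [537.7 -42.3 130. ]
```

View pics/w2.png

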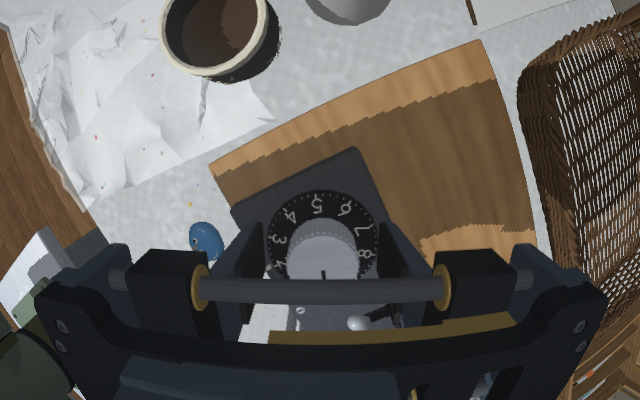

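Call:
{"api": "apply_moves", "payload": {"deltas": "3 0 0.1 0.17 0 0 0; 3 0 0 0 0 0 0; 3 0 0 0 0 0 0; 3 0 0 0 0 0 0; 3 0 0 0 0 0 0; 3 0 0 0 0 0 0; 3 0 0 0 -3 0 0; 3 0 0 0 -4 0 0; 3 0 0 0 -4 0 0; 3 0 0 0 -4 0 0", "grip_force": 8}}

```text
clock: 7.3
tool_pos: [529.3, -1.8, 112.0]
orientation: [[0.0, 0.966, -0.257], [-0.0, -0.257, -0.966], [-1.0, 0.0, 0.0]]
contact_force: [-0.4, -0.7, 0.8]
width: 39.7
```

```bash
cat > st.py <<'E'
from h import *
import sys
s=manip.state();R=s["orientation"]
print(s["clock"],np.round(s["tool_pos"],1),"jaw",np.round(np.degrees(np.arctan2(R[1][1],R[0][1])),2),"F",np.round(s["contact_force"],1),"M",np.round(s["moment"],3),"w",round(s["width"],1),"tau6",np.round(s["effort"][5],3))
if len(sys.argv)>1: cv2.imwrite(f"pics/{sys.argv[1]}.png",manip.capture("wrist")["color"])
E
python3 st.py w3
python3 - <<'E'
import cv2,numpy as np
a=cv2.imread("pics/w2.png")[170:320,220:420];b=cv2.imread("pics/w3.png")[170:320,220:420]
cv2.imwrite("pics/c3.png",cv2.resize(np.hstack([a,b]),(800,300),interpolation=cv2.INTER_CUBIC))
E
```

```text
7.3 [529.3  -1.8 112. ] jaw -14.88 F [-0.4 -0.7  0.8] M [-0.124 -0.068 -0.065] w 39.7 tau6 0.386
```

View pics/c3.png

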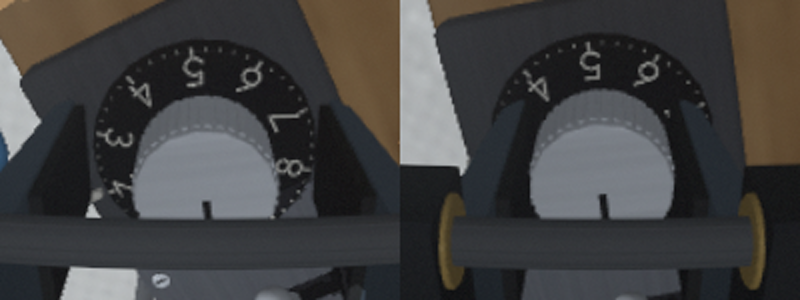

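Call:
{"api": "apply_moves", "payload": {"deltas": "3 0 0 0 -3 0 0; 3 0 0 0 -3 0 0; 3 0 0 0 -3 0 0; 3 0 0 0 -3 0 0; 3 0 0 0 -3 0 0; 3 0 0 0 -3 0 0; 3 0 0 0 -3 0 0; 3 0 0 0 -2 0 0; 3 0 0 0 -1 0 0; 3 0 0 0 -1 0 0"}}

```text
clock: 8.6
tool_pos: [529.2, -1.8, 112.0]
orientation: [[-0.0, 0.985, 0.174], [-0.0, 0.174, -0.985], [-1.0, -0.0, 0.0]]
contact_force: [-0.9, -0.2, 1.8]
width: 39.5
```

```bash
python3 st.py
```

```text
8.6 [529.2  -1.8 112. ] jaw 10.04 F [-0.9 -0.2  1.8] M [-0.051  0.043 -0.063] w 39.5 tau6 0.058
```

Call:
{"api": "apply_moves", "payload": {"deltas": "3 0 0 0 -0.5 0 0; 3 0 0 0 -0.5 0 0; 3 0 0 0 -0.5 0 0; 3 0 0 0 -0.5 0 0; 3 0 0 0 -0.5 0 0; 3 0 0 0 -0.5 0 0; 3 0 0 0 -0.5 0 0; 3 0 0 0 -0.5 0 0; 3 0 0 0 0 0 0; 3 0 0 0 0 0 0"}}

```text
clock: 9.85
tool_pos: [529.2, -1.8, 111.9]
orientation: [[-0.0, 0.97, 0.242], [-0.0, 0.242, -0.97], [-1.0, -0.0, 0.0]]
contact_force: [-1.1, -1.9, 1.6]
width: 39.3
```

```bash
python3 st.py
```

```text
9.85 [529.2  -1.8 111.9] jaw 14.01 F [-1.1 -1.9  1.6] M [-0.086  0.114 -0.026] w 39.3 tau6 -0.017
```

Call:
{"api": "apply_moves", "payload": {"deltas": "3 0 0 0 -0.4 0 0; 3 0 0 0 -0.4 0 0; 3 0 0 0 -0.4 0 0; 3 0 0 0 -0.4 0 0; 3 0 0 0 -0.4 0 0; 3 0 0 0 -0.4 0 0; 3 0 0 0 -0.4 0 0; 3 0 0 0 -0.4 0 0; 3 0 0 0 -0.4 0 0; 3 0 0 0 -0.4 0 0"}}

```text
clock: 11.1
tool_pos: [529.2, -1.9, 111.9]
orientation: [[-0.0, 0.951, 0.309], [-0.0, 0.309, -0.951], [-1.0, -0.0, 0.0]]
contact_force: [-2.1, -1.1, 3.0]
width: 39.9
```

```bash
python3 st.py
```

```text
11.1 [529.2  -1.9 111.9] jaw 18.03 F [-2.1 -1.1  3. ] M [-0.06   0.369 -0.094] w 39.9 tau6 -0.013
```

Call:
{"api": "apply_moves", "payload": {"deltas": "3 0 0 0 -0.4 0 0; 3 0 0 0 -0.4 0 0; 3 0 0 0 -0.4 0 0; 3 0 0 0 -0.4 0 0; 3 0 0 0 -0.4 0 0; 3 0 0 0 -0.4 0 0; 3 0 0 0 -0.4 0 0; 3 0 0 0 -0.4 0 0; 3 0 0 0 -0.4 0 0; 3 0 0 0 -0.4 0 0"}}

```text
clock: 12.35
tool_pos: [529.2, -1.9, 111.9]
orientation: [[-0.0, 0.927, 0.375], [-0.0, 0.375, -0.927], [-1.0, -0.0, 0.0]]
contact_force: [-4.0, 0.3, 2.3]
width: 39.8
```

```bash
python3 st.py w4
python3 - <<'E'
import cv2,numpy as np
a=cv2.imread("pics/w3.png")[170:320,220:420];b=cv2.imread("pics/w4.png")[170:320,220:420]
cv2.imwrite("pics/c4.png",cv2.resize(np.hstack([a,b]),(800,300),interpolation=cv2.INTER_CUBIC))
E
```

```text
12.35 [529.2  -1.9 111.9] jaw 22.03 F [-4.   0.3  2.3] M [-0.051  0.457 -0.12 ] w 39.8 tau6 -0.01
```

View pics/c4.png

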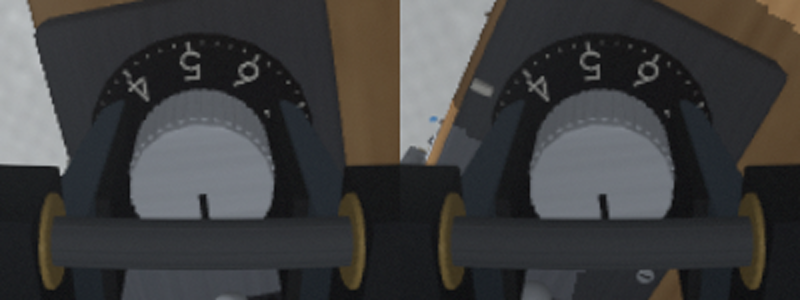

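Call:
{"api": "apply_moves", "payload": {"deltas": "3 0 0 0 -0.25 0 0; 3 0 0 0 -0.25 0 0; 3 0 0 0 -0.25 0 0; 3 0 0 0 -0.25 0 0; 3 0 0 0 -0.25 0 0; 3 0 0 0 -0.25 0 0; 3 0 0 0 -0.25 0 0; 3 0 0 0 -0.25 0 0; 3 0 0 0 -0.25 0 0; 3 0 0 0 -0.25 0 0"}}

```text
clock: 13.65
tool_pos: [529.2, -1.8, 111.9]
orientation: [[-0.0, 0.91, 0.415], [-0.0, 0.415, -0.91], [-1.0, -0.0, 0.0]]
contact_force: [-4.6, -1.7, 2.7]
width: 39.8
```

```bash
python3 st.py w5
python3 - <<'E'
import cv2,numpy as np
T=[cv2.cvtColor(cv2.imread(f"pics/{n}.png"),cv2.COLOR_BGR2GRAY).astype(np.float32) for n in("w3","w4","w5")]
# numerals arc patch: shift between frames (5 and 4 numerals)
for (u,v,w,h) in [(305,188,22,22),(280,203,22,22),(334,192,22,22)]:
    for i in(1,2):
        print(u,v,i,np.round(cv2.phaseCorrelate(T[0][v:v+h,u:u+w],T[i][v:v+h,u:u+w]),2))
E
```

```text
13.65 [529.2  -1.8 111.9] jaw 24.52 F [-4.6 -1.7  2.7] M [-0.06   0.573 -0.079] w 39.8 tau6 -0.008Traceback (most recent call last):
  File "<stdin>", line 6, in <module>
    return _wrapfunc(a, 'round', decimals=decimals, out=out)
    return _wrapit(obj, method, *args, **kwds)
    conv = _array_converter(obj)
ValueError: setting an array element with a sequence. The requested array has an inhomogeneous shape after 1 dimensions. The detected shape was (2,) + inhomogeneous part.
```

Call:
{"api": "apply_moves", "payload": {"deltas": "3 0 0 0 -0.3 0 0; 3 0 0 0 -0.3 0 0; 3 0 0 0 -0.3 0 0; 3 0 0 0 -0.3 0 0; 3 0 0 0 -0.3 0 0; 3 0 0 0 -0.3 0 0; 3 0 0 0 -0.3 0 0; 3 0 0 0 -0.3 0 0; 3 0 0 0 -0.3 0 0; 3 0 0 0 -0.3 0 0"}}

```text
clock: 14.95
tool_pos: [529.2, -1.9, 111.9]
orientation: [[-0.0, 0.887, 0.462], [-0.0, 0.462, -0.887], [-1.0, -0.0, 0.0]]
contact_force: [-3.9, -0.4, 2.6]
width: 39.4
```

```bash
cat > slip.py <<'E'
import cv2,numpy as np,sys
T=[cv2.cvtColor(cv2.imread(f"pics/{n}.png"),cv2.COLOR_BGR2GRAY) for n in sys.argv[1:]]
for (u,v,w,h) in [(305,190,22,22),(280,203,20,20),(334,192,22,22)]:
    t=T[0][v:v+h,u:u+w]
    for i in range(1,len(T)):
        r=cv2.matchTemplate(cv2.resize(T[i][v-10:v+h+10,u-10:u+w+10],None,fx=4,fy=4,interpolation=2),cv2.resize(t,None,fx=4,fy=4,interpolation=2),cv2.TM_CCOEFF_NORMED)
        _,m,_,l=cv2.minMaxLoc(r);print((u,v),sys.argv[1+i],(l[0]/4-10,l[1]/4-10),round(m,2))
E
python3 st.py w6; python3 slip.py w3 w4 w5 w6
```

```text
14.95 [529.2  -1.9 111.9] jaw 27.52 F [-3.9 -0.4  2.6] M [-0.102  0.736 -0.131] w 39.4 tau6 -0.034
(305, 190) w4 (0.0, 0.0) 0.99
(305, 190) w5 (0.0, 0.0) 0.99
(305, 190) w6 (0.0, 0.0) 0.99
(280, 203) w4 (0.0, 0.0) 0.99
(280, 203) w5 (0.0, 0.0) 0.98
(280, 203) w6 (0.0, 0.0) 0.98
(334, 192) w4 (0.0, 0.0) 0.97
(334, 192) w5 (-0.25, 0.0) 0.97
(334, 192) w6 (0.0, 0.0) 0.97
```

Call:
{"api": "apply_moves", "payload": {"deltas": "3 0 0 0 -0.25 0 0; 3 0 0 0 -0.25 0 0; 3 0 0 0 -0.25 0 0; 3 0 0 0 -0.25 0 0; 3 0 0 0 -0.25 0 0; 3 0 0 0 -0.25 0 0; 3 0 0 0 -0.25 0 0; 3 0 0 0 -0.25 0 0; 3 0 0 0 -0.25 0 0; 3 0 0 0 -0.25 0 0"}}

```text
clock: 16.25
tool_pos: [529.2, -1.8, 111.9]
orientation: [[-0.0, 0.866, 0.5], [-0.0, 0.5, -0.866], [-1.0, -0.0, -0.0]]
contact_force: [-5.1, -1.0, 1.1]
width: 39.7
```

```bash
python3 st.py w7; python3 slip.py w3 w7
```

```text
16.25 [529.2  -1.8 111.9] jaw 30.02 F [-5.1 -1.   1.1] M [-0.105  0.828  0.009] w 39.7 tau6 -0.013
(305, 190) w7 (0.0, 0.0) 0.99
(280, 203) w7 (0.0, 0.0) 0.98
(334, 192) w7 (-0.25, 0.0) 0.97
```

Call:
{"api": "apply_moves", "payload": {"deltas": "3 0 0 0 -0.25 0 0; 3 0 0 0 -0.25 0 0; 3 0 0 0 -0.25 0 0; 3 0 0 0 -0.25 0 0; 3 0 0 0 -0.25 0 0; 3 0 0 0 -0.25 0 0; 3 0 0 0 -0.25 0 0; 3 0 0 0 -0.25 0 0; 3 0 0 0 -0.25 0 0; 3 0 0 0 -0.25 0 0"}}

```text
clock: 17.55
tool_pos: [529.2, -1.9, 111.9]
orientation: [[-0.0, 0.843, 0.538], [-0.0, 0.538, -0.843], [-1.0, -0.0, -0.0]]
contact_force: [-5.4, -0.5, 0.8]
width: 39.3
```

```bash
python3 st.py w8; python3 slip.py w3 w8;python3 st.py
```

```text
17.55 [529.2  -1.9 111.9] jaw 32.52 F [-5.4 -0.5  0.8] M [-0.137  0.786  0.008] w 39.3 tau6 -0.013
(305, 190) w8 (0.0, 0.0) 0.99
(280, 203) w8 (0.0, 0.0) 0.98
(334, 192) w8 (-0.25, 0.0) 0.97
17.6 [529.2  -1.8 111.9] jaw 32.53 F [-4.6 -2.1  2.2] M [-0.182  0.783 -0.036] w 39.5 tau6 -0.048
```

Call:
{"api": "apply_moves", "payload": {"deltas": "3 0 0 0 -0.25 0 0; 3 0 0 0 -0.25 0 0; 3 0 0 0 -0.25 0 0; 3 0 0 0 -0.25 0 0; 3 0 0 0 -0.25 0 0; 3 0 0 0 -0.25 0 0; 3 0 0 0 -0.25 0 0; 3 0 0 0 -0.25 0 0; 3 0 0 0 -0.25 0 0; 3 0 0 0 -0.25 0 0"}}

```text
clock: 18.85
tool_pos: [529.2, -1.8, 111.9]
orientation: [[-0.0, 0.819, 0.574], [-0.0, 0.574, -0.819], [-1.0, -0.0, -0.0]]
contact_force: [-4.5, -1.5, 1.9]
width: 39.6
```

```bash
python3 st.py w9; python3 slip.py w3 w9;python3 st.py
```

```text
18.85 [529.2  -1.8 111.9] jaw 35.0 F [-4.5 -1.5  1.9] M [-0.164  0.799 -0.125] w 39.6 tau6 -0.125
(305, 190) w9 (0.0, 0.0) 1.0
(280, 203) w9 (0.0, 0.0) 0.98
(334, 192) w9 (0.0, 0.0) 1.0
18.9 [529.2  -1.8 111.9] jaw 35.01 F [-4.9 -0.9  2.4] M [-0.142  0.785 -0.162] w 39.8 tau6 -0.163
```

Call:
{"api": "apply_moves", "payload": {"deltas": "3 0 0 0 -0.15 0 0; 3 0 0 0 -0.15 0 0; 3 0 0 0 -0.15 0 0; 3 0 0 0 -0.15 0 0; 3 0 0 0 -0.15 0 0; 3 0 0 0 -0.15 0 0; 3 0 0 0 -0.15 0 0; 3 0 0 0 -0.15 0 0; 3 0 0 0 -0.1 0 0; 3 0 0 0 -0.1 0 0"}}

```text
clock: 20.15
tool_pos: [529.1, -1.8, 111.9]
orientation: [[-0.0, 0.805, 0.593], [0.0, 0.593, -0.805], [-1.0, -0.0, -0.0]]
contact_force: [-4.8, -1.0, 2.2]
width: 39.9
```

```bash
python3 st.py w10; python3 slip.py w3 w10;python3 st.py
```

```text
20.15 [529.1  -1.8 111.9] jaw 36.37 F [-4.8 -1.   2.2] M [-0.053  0.816 -0.228] w 39.9 tau6 -0.244
(305, 190) w10 (0.25, 0.0) 0.96
(280, 203) w10 (0.25, 0.0) 0.97
(334, 192) w10 (0.25, 0.25) 0.95
20.2 [529.1  -1.8 111.9] jaw 36.37 F [-5.9 -0.2  3.1] M [-0.134  0.85  -0.272] w 39.7 tau6 -0.255
```

Call:
{"api": "apply_moves", "payload": {"deltas": "3 0 0 0 1.2 0 0; 3 0 0 0 1.3 0 0; 7 0 0 0 0 0 0; 7 0 0 0 0 0 0; 7 0 0 0 0 0 0; 7 -0.5 0 0 0 0 0; 7 -2 0 0 0 0 0; 7 -2 0 0 0 0 0; 7 -2 0 0 0 0 0; 7 -2 0 0 0 0 0"}}

```text
clock: 21.45
tool_pos: [529.5, -1.8, 198.0]
orientation: [[0.001, 0.83, 0.558], [-0.0, 0.558, -0.83], [-1.0, 0.001, 0.001]]
contact_force: [0.2, 0.0, 1.0]
width: 70.2
```

```bash
python3 st.py w11
python3 -c "
from h import *
plan([519.7,-146,175],down(33),10,7)"
```

```text
21.45 [529.5  -1.8 198. ] jaw 33.91 F [0.2 0.  1. ] M [-0.003 -0.117 -0.015] w 70.2 tau6 -0.0
7.00 0.26 -0.90 1.13 0.09 0.02 -0.03; 7.00 0.26 -0.90 1.13 0.09 0.02 -0.03; 7.00 0.26 -0.90 1.13 0.09 0.02 -0.03; 7.00 0.26 -0.89 1.14 0.09 0.02 -0.03; 7.00 0.26 -0.89 1.14 0.09 0.02 -0.03; 7.00 0.26 -0.89 1.14 0.09 0.02 -0.03; 7.00 0.26 -0.89 1.14 0.09 0.02 -0.03; 7.00 0.26 -0.89 1.14 0.09 0.02 -0.03; 7.00 0.26 -0.88 1.14 0.09 0.02 -0.03; 7.00 0.26 -0.88 1.15 0.09 0.02 -0.03
```

Call:
{"api": "apply_moves", "payload": {"deltas": "5.5 0.2 -1.8 2.26 0 0 0; 5.5 0.2 -1.8 2.27 0 0 0; 5.5 0.3 -1.8 2.28 0 0 0; 5.5 0.4 -1.8 2.28 0 0 0; 5.5 0.5 -1.78 2.28 0 0 0; 5.5 0.5 0 0 -1 0 0; 5.5 0.5 0 0 -1 0 0; 5.5 0 0 0 0 0 0; 5.5 0 0 0 0 0 0; 5.5 0 0 0 0 0 0"}}

```text
clock: 22.75
tool_pos: [518.4, -145.9, 171.2]
orientation: [[0.001, 0.81, 0.587], [-0.0, 0.587, -0.81], [-1.0, 0.0, 0.0]]
contact_force: [-0.2, 0.1, 0.4]
width: 54.8
```

```bash
python3 look.py 12 right_dial_grip right_dial bolt_bar
python3 -c "
from h import *
plan([519.7,-146,111.9],down(36),10,5.5)"
```

```text
[ 518.4 -145.9  171.2] 35.9 22.75 [-0.2  0.1  0.4] [ 0.053 -0.108  0.026] [-17.  17.  98.  -0.  65. -53.]
right_dial_grip [322.8 222.5] 0.93 TRI [ 520.9 -145.1  128. ] [8.3 6.7 3.4 1.2]
   at z130: [ 519.9 -145.6  130. ]
right_dial [323.2 210. ] 0.84 TRI [ 519.4 -145.8  101.3] [2.8 1.1 1.1 1.2]
   at z130: [ 514.4 -137.6  130. ]
bolt_bar [386.  149.8] 0.63 TRI [524.1 -76.  128.2] [0.2 0.2]
   at z130: [523.9 -76.2 130. ]
5.50 0.59 0.01 0.01 -0.01 0.00 -0.00; 5.50 0.59 0.01 0.01 -0.01 0.00 -0.00; 5.50 0.59 0.01 0.01 -0.01 0.00 -0.00; 5.50 0.59 0.01 0.01 -0.01 0.00 -0.00; 5.50 0.59 0.01 0.01 -0.01 0.00 -0.00; 5.50 0.59 0.01 0.01 -0.01 0.00 -0.00; 5.50 0.59 0.01 0.01 -0.01 0.00 -0.00; 5.50 0.59 0.01 0.01 -0.01 0.00 -0.00; 5.50 0.59 0.01 0.01 -0.01 0.00 -0.00; 5.50 0.59 0.01 0.01 -0.01 0.00 -0.00
```

View pics/w12.png

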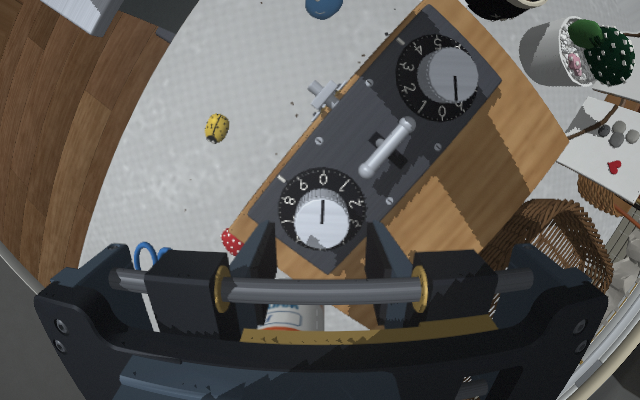

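Call:
{"api": "apply_moves", "payload": {"deltas": "5.5 1.2 0.11 0.08 0 0 0; 5.5 1.2 0 0 0 0 0; 5.5 1.2 0 0 0 0 0; 5.5 1.2 0 0 0 0 0; 5.5 1.1 0 0 0 0 0; 3 0 0 0 0 0 0; 3 0 0 0 0 0 0; 3 0 0 0 0 0 0; 3 0 0 0 0 0 0; 3 0 0 0 2 0 0"}}

```text
clock: 24.2
tool_pos: [519.6, -146.4, 112.0]
orientation: [[0.0, 0.831, 0.556], [-0.0, 0.556, -0.831], [-1.0, 0.0, 0.0]]
contact_force: [1.2, -0.5, -2.4]
width: 39.5
```

```bash
python3 st.py w13
```

```text
24.2 [ 519.6 -146.4  112. ] jaw 33.81 F [ 1.2 -0.5 -2.4] M [-0.105 -0.241  0.094] w 39.5 tau6 -0.224
```

Call:
{"api": "apply_moves", "payload": {"deltas": "3 0 0 0 5 0 0; 3 0 0 0 5.5 0 0; 3 0 0 0 5.5 0 0; 3 0 0 0 5.5 0 0; 3 0 0 0 5.5 0 0; 3 0 0 0 5.5 0 0; 3 0 0 0 5.5 0 0; 3 0 0 0 5.5 0 0; 3 0 0 0 4 0 0; 3 0 0 0 2.5 0 0"}}

```text
clock: 25.5
tool_pos: [518.9, -146.5, 112.0]
orientation: [[-0.001, 0.96, -0.279], [-0.0, -0.279, -0.96], [-1.0, -0.001, 0.001]]
contact_force: [-2.1, -1.2, -1.7]
width: 39.8
```

```bash
python3 st.py w14; python3 slip.py w13 w14
```

```text
25.5 [ 518.9 -146.5  112. ] jaw -16.2 F [-2.1 -1.2 -1.7] M [-0.267  0.155  0.071] w 39.8 tau6 -0.178
(305, 190) w14 (0.0, 0.0) 0.95
(280, 203) w14 (0.0, 0.0) 0.98
(334, 192) w14 (0.0, 0.25) 0.98
```

Call:
{"api": "apply_moves", "payload": {"deltas": "3 0 0 0 1 0 0; 3 0 0 0 1 0 0; 3 0 0 0 1 0 0; 3 0 0 0 1 0 0; 3 0 0 0 0.7 0 0; 3 0 0 0 0.5 0 0; 3 0 0 0 0.5 0 0; 3 0 0 0 0.5 0 0; 3 0 0 0 0.5 0 0; 3 0 0 0 0.5 0 0"}}

```text
clock: 26.8
tool_pos: [518.8, -146.4, 112.0]
orientation: [[-0.001, 0.918, -0.396], [-0.0, -0.396, -0.918], [-1.0, -0.001, 0.001]]
contact_force: [-5.6, -2.1, 0.6]
width: 39.5
```

```bash
python3 st.py w15; python3 slip.py w13 w15;python3 st.py
```

```text
26.8 [ 518.8 -146.4  112. ] jaw -23.33 F [-5.6 -2.1  0.6] M [-0.489  0.763  0.039] w 39.5 tau6 0.002
(305, 190) w15 (0.0, 0.25) 0.9
(280, 203) w15 (0.0, 0.25) 0.96
(334, 192) w15 (0.0, 0.25) 0.98
26.85 [ 518.8 -146.4  112. ] jaw -23.34 F [-4.3 -3.2  1.2] M [-0.448  0.695  0.1  ] w 39.5 tau6 0.069
```

Call:
{"api": "apply_moves", "payload": {"deltas": "3 0 -0.02 0 0.3 0 0; 3 0 -0.02 0 0.3 0 0; 3 0 0 0 0.3 0 0; 3 0 0 0 0.3 0 0; 3 0 0 0 0.3 0 0; 3 0 0 0 0.3 0 0; 3 0 0 0 0.3 0 0; 3 0 0 0 0.3 0 0; 3 0 0 0 0.3 0 0; 3 0 0 0 0.3 0 0"}}

```text
clock: 28.1
tool_pos: [518.8, -146.4, 112.0]
orientation: [[-0.001, 0.896, -0.443], [-0.001, -0.443, -0.896], [-1.0, -0.0, 0.001]]
contact_force: [-4.1, -3.1, 1.1]
width: 39.8
```

```bash
python3 st.py w16; python3 slip.py w13 w16;python3 st.py
```

```text
28.1 [ 518.8 -146.4  112. ] jaw -26.32 F [-4.1 -3.1  1.1] M [-0.563  0.64   0.069] w 39.8 tau6 0.037
(305, 190) w16 (0.0, 0.25) 0.9
(280, 203) w16 (0.0, 0.25) 0.94
(334, 192) w16 (0.0, 0.25) 0.98
28.15 [ 518.8 -146.4  112. ] jaw -26.32 F [-4.7 -2.8  1. ] M [-0.526  0.694  0.083] w 39.8 tau6 0.078
```

Call:
{"api": "apply_moves", "payload": {"deltas": "3 0 0 0 0.35 0 0; 3 0 0 0 0.35 0 0; 3 0 0 0 0.35 0 0; 3 0 0 0 0.35 0 0; 3 0 0 0 0.35 0 0; 3 0 0 0 0.35 0 0; 3 0 0 0 0.35 0 0; 3 0 0 0 0.35 0 0; 3 0 0 0 0.35 0 0; 3 0 0 0 0.35 0 0"}}

```text
clock: 29.4
tool_pos: [518.7, -146.5, 112.0]
orientation: [[-0.001, 0.868, -0.497], [-0.001, -0.497, -0.868], [-1.0, -0.0, 0.001]]
contact_force: [-4.4, -2.9, 0.1]
width: 39.9
```

```bash
python3 st.py w17; python3 slip.py w13 w17;python3 st.py
```

```text
29.4 [ 518.7 -146.5  112. ] jaw -29.83 F [-4.4 -2.9  0.1] M [-0.527  0.724  0.077] w 39.9 tau6 0.002
(305, 190) w17 (0.0, 0.25) 0.92
(280, 203) w17 (0.0, 0.25) 0.94
(334, 192) w17 (0.0, 0.25) 0.98
29.45 [ 518.7 -146.4  112. ] jaw -29.83 F [-4.  -2.6  0.8] M [-0.566  0.738  0.019] w 39.8 tau6 0.052
```

Call:
{"api": "apply_moves", "payload": {"deltas": "3 0 0 0 0.35 0 0; 3 0 0 0 0.35 0 0; 3 0 0 0 0.35 0 0; 3 0 0 0 0.35 0 0; 3 0 0 0 0.35 0 0; 3 0 0 0 0.35 0 0; 3 0 0 0 0.35 0 0; 3 0 0 0 0.35 0 0; 3 0 0 0 0.35 0 0; 3 0 0 0 0.35 0 0"}}

```text
clock: 30.7
tool_pos: [518.7, -146.4, 112.0]
orientation: [[-0.001, 0.836, -0.549], [-0.001, -0.549, -0.836], [-1.0, -0.001, 0.001]]
contact_force: [-4.7, -1.9, 1.8]
width: 39.7
```

```bash
python3 st.py w18; python3 slip.py w13 w18;python3 st.py
```

```text
30.7 [ 518.7 -146.4  112. ] jaw -33.3 F [-4.7 -1.9  1.8] M [-0.548  0.722  0.2  ] w 39.7 tau6 0.15
(305, 190) w18 (0.0, 0.25) 0.94
(280, 203) w18 (0.0, 0.25) 0.93
(334, 192) w18 (0.0, 0.0) 0.98
30.75 [ 518.7 -146.4  112. ] jaw -33.3 F [-4.5 -2.8  1. ] M [-0.495  0.729  0.221] w 39.7 tau6 0.203
```

Call:
{"api": "apply_moves", "payload": {"deltas": "3 0 0 0 0.1 0 0; 3 0 0 0 0.1 0 0; 3 0 0 0 0.1 0 0; 3 0 0 0 0.1 0 0; 3 0 0 0 0.1 0 0; 3 0 0 0 0.1 0 0; 3 0 0 0 0 0 0; 3 0 0 0 0 0 0; 3 0 0 0 0 0 0; 3 0 0 0 0 0 0"}}

```text
clock: 32.0
tool_pos: [518.7, -146.3, 112.0]
orientation: [[-0.001, 0.83, -0.558], [-0.0, -0.558, -0.83], [-1.0, -0.001, 0.001]]
contact_force: [-4.6, -1.8, 0.8]
width: 39.9
```

```bash
python3 st.py
```

```text
32.0 [ 518.7 -146.3  112. ] jaw -33.88 F [-4.6 -1.8  0.8] M [-0.502  0.754  0.164] w 39.9 tau6 0.2
```

Call:
{"api": "apply_moves", "payload": {"deltas": "3 0 0 0 -1.2 0 0; 3 0 0 0 -1.3 0 0; 5.3 0 0 0 0 0 0; 5.3 0 0 0 0 0 0; 5.3 0 0 0 0 0 0; 5.3 -0.5 0 0 0 0 0; 5.3 -2 0 0 0 0 0; 5.3 -2 0 0 0 0 0; 5.3 -2 0 0 0 0 0; 5.3 -1 0 0 0 0 0"}}

```text
clock: 33.25
tool_pos: [519.8, -146.2, 188.4]
orientation: [[0.002, 0.854, -0.521], [-0.001, -0.521, -0.854], [-1.0, 0.002, -0.001]]
contact_force: [0.4, -0.2, -0.6]
width: 52.8
```

```bash
python3 -c "
from h import *
plan([525.7,-52.8,165],down(-3.6),5,4)"; python3 st.py
```

```text
4.00 0.47 -0.87 -1.66 -5.56 -0.00 -0.03; 4.00 0.47 -0.71 -1.73 -5.56 -0.00 -0.03; 4.00 0.47 -0.54 -1.79 -5.56 -0.00 -0.03; 4.00 0.47 -0.36 -1.84 -5.56 -0.00 -0.03; 4.00 0.47 -0.18 -1.86 -5.56 -0.00 -0.03
33.25 [ 519.8 -146.2  188.4] jaw -31.4 F [ 0.4 -0.2 -0.6] M [-0.037 -0.077 -0.046] w 52.8 tau6 0.0
```

Call:
{"api": "apply_moves", "payload": {"deltas": "4 0.47 -0.87 -1.66 -5.56 0 0; 4 0.47 -0.71 -1.73 -5.56 0 0; 4 0.47 -0.54 -1.79 -5.56 0 0; 4 0.47 -0.36 -1.84 -5.56 0 0; 4 0.47 -0.18 -1.86 -5.56 0 0; 4 0 0 0 0 0 0; 4 0 0 0 0 0 0; 4 0 0 0 0 0 0; 4 0.5 0 0 0 0 0; 4 0.5 0 0 0 0 0"}}

```text
clock: 34.5
tool_pos: [524.9, -53.1, 153.1]
orientation: [[-0.0, 0.998, -0.063], [-0.0, -0.063, -0.998], [-1.0, -0.0, 0.0]]
contact_force: [-0.2, 0.1, -0.2]
width: 40.1
```

```bash
python3 look.py 20 bolt_bar; python3 -c "
from h import *
plan([525.7,-52.8,117],down(-3.6),5,4)"
```

```text
[524.9 -53.1 153.1] -3.6 34.5 [-0.2  0.1 -0.2] [-0.056 -0.076 -0.03 ] [ -7.  17. 101.  -0.  62.  -3.]
bolt_bar [320.3 255.7] 0.77 TRI [524.  -75.2 127.4] [1.1 1.1 2. ]
   at z130: [523.6 -71.7 130. ]
4.00 0.71 0.03 -0.00 -0.00 -0.00 0.02; 4.00 0.71 0.03 -0.00 -0.00 -0.00 0.02; 4.00 0.71 0.03 -0.00 -0.00 -0.00 0.02; 4.00 0.71 0.03 -0.00 -0.00 -0.00 0.02; 4.00 0.71 0.02 -0.00 -0.00 -0.00 0.02
```

View pics/w20.png

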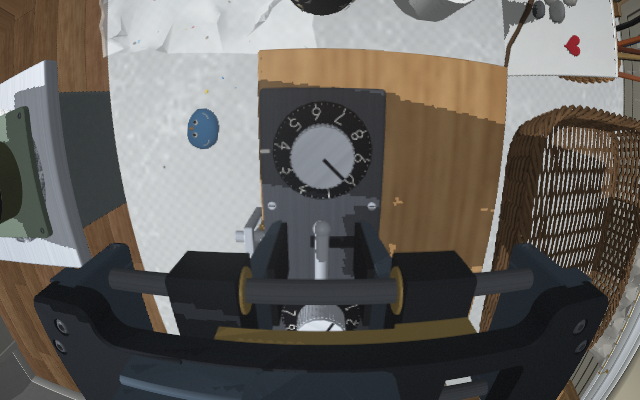

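Call:
{"api": "apply_moves", "payload": {"deltas": "4 0.9 0 0 0 0 0; 4 0.9 0 0 0 0 0; 4 0.9 0 0 0 0 0; 4 0.9 0 0 0 0 0; 0.4 0 0 0 0 0 0; 0.4 0 0 0 0 0 0; 0.4 0 0 0 0 0 0; 0.4 0 0 0 0 0 0; 0.4 0 0 0 0 0 0; 0.4 0 0 0 0 0 0", "grip_force": 15}}

```text
clock: 35.85
tool_pos: [525.5, -52.8, 117.8]
orientation: [[0.001, 0.998, -0.063], [-0.0, -0.063, -0.998], [-1.0, 0.001, 0.0]]
contact_force: [1.7, 0.8, 0.8]
width: 9.7
```

```bash
python3 st.py
```

```text
35.85 [525.5 -52.8 117.8] jaw -3.6 F [1.7 0.8 0.8] M [-0.017 -0.3   -0.031] w 9.7 tau6 -0.019
```

Call:
{"api": "apply_moves", "payload": {"deltas": "0.4 0 0.05 0 0 0 0; 0.4 0 0.05 0 0 0 0; 0.4 0 0.05 0 0 0 0; 0.4 0 0.05 0 0 0 0; 0.4 0 0.05 0 0 0 0; 0.4 0 0.05 0 0 0 0; 0.4 0 0.05 0 0 0 0; 0.4 0 0.05 0 0 0 0; 0.4 0 0 0 0 0 0; 0.4 0 0 0 0 0 0"}}

```text
clock: 37.1
tool_pos: [529.1, -53.0, 117.5]
orientation: [[0.0, 0.998, -0.063], [-0.0, -0.063, -0.998], [-1.0, 0.0, 0.0]]
contact_force: [-1.8, -0.1, 3.0]
width: 9.3
```

```bash
python3 st.py
```

```text
37.1 [529.1 -53.  117.5] jaw -3.6 F [-1.8 -0.1  3. ] M [-0.051  0.251 -0.03 ] w 9.3 tau6 -0.036
```

Call:
{"api": "apply_moves", "payload": {"deltas": "0.4 0 0.2 0 0 0 0; 0.4 0 0.2 0 0 0 0; 0.4 0 0.2 0 0 0 0; 0.4 0 0.2 0 0 0 0; 0.4 0 0.2 0 0 0 0; 0.4 0 0.2 0 0 0 0; 0.4 0 0.1 0 0 0 0; 0.4 0 0.1 0 0 0 0; 0.4 0 0.1 0 0 0 0; 0.4 0 0 0 0 0 0"}}

```text
clock: 38.35
tool_pos: [543.5, -54.0, 117.4]
orientation: [[-0.001, 0.998, -0.063], [-0.0, -0.063, -0.998], [-1.0, -0.001, 0.0]]
contact_force: [-3.5, -1.2, 4.8]
width: 8.8
```

```bash
python3 st.py w21;python3 - <<'E'
import cv2
cv2.imwrite("pics/c21.png",cv2.resize(cv2.imread("pics/w21.png")[130:340,180:460],(800,600),interpolation=cv2.INTER_CUBIC))
E
```

```text
38.35 [543.5 -54.  117.4] jaw -3.6 F [-3.5 -1.2  4.8] M [-0.259  0.651 -0.022] w 8.8 tau6 -0.057
```

View pics/c21.png

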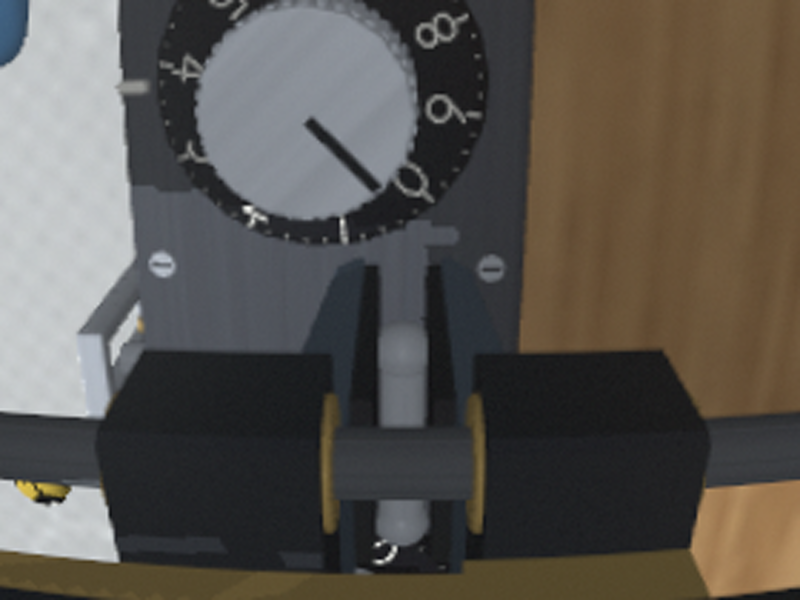

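Call:
{"api": "apply_moves", "payload": {"deltas": "0.4 0 0.05 0 0 0 0; 0.4 0 0.05 0 0 0 0; 0.4 0 0.05 0 0 0 0; 0.4 0 0 0 0 0 0; 0.4 0 0 0 0 0 0; 0.4 0 0 0 0 0 0; 0.4 0 0 0 0 0 0; 0.4 0 0 0 0 0 0; 0.4 0 0 0 0 0 0; 0.4 0 0 0 0 0 0"}}

```text
clock: 39.65
tool_pos: [543.5, -54.0, 117.3]
orientation: [[-0.004, 0.998, -0.063], [0.0, -0.063, -0.998], [-1.0, -0.004, 0.0]]
contact_force: [-7.1, -0.3, 7.4]
width: 9.2
```

```bash
python3 st.py w22
```

```text
39.65 [543.5 -54.  117.3] jaw -3.59 F [-7.1 -0.3  7.4] M [-0.217  1.211 -0.078] w 9.2 tau6 -0.081
```

Call:
{"api": "apply_moves", "payload": {"deltas": "2.5 0 -0.1 0 0 0 0; 2.5 0 -0.1 0 0 0 0; 2.5 0 0 -0.15 0 0 0; 2.5 0 0 -0.15 0 0 0; 0.4 0 0 0 0 0 0; 0.4 0 0 0 0 0 0; 0.4 0 0 0 0 0 0; 0.4 0 0 0 0 0 0; 0.4 0 0 0 0 0 0; 0.4 0 0 0 0 0 0", "grip_force": 20}}

```text
clock: 40.95
tool_pos: [543.5, -50.9, 117.4]
orientation: [[-0.0, 0.998, -0.063], [0.0, -0.063, -0.998], [-1.0, -0.0, -0.0]]
contact_force: [-0.8, -0.1, 0.2]
width: 8.7
```

```bash
python3 st.py; python3 - <<'E'
import numpy as np
th=np.radians(np.r_[0,np.arange(1,11)*1.0,10+np.arange(1,11)*1.8,28+np.arange(1,11)*1.8]);f=np.radians(24.6)+th
fw=14.4-15.84*np.cos(f);up=15.84*np.sin(f)-6.6
r=[f"{-b:.2f} {a:.2f}" for a,b in zip(np.diff(fw),np.diff(up))]
for i in range(0,30,10):print(r[i:i+10])
E
```

```text
40.95 [543.5 -50.9 117.4] jaw -3.6 F [-0.8 -0.1  0.2] M [ 0.085  0.088 -0.066] w 8.7 tau6 -0.03
['-0.25 0.12', '-0.25 0.12', '-0.25 0.13', '-0.24 0.13', '-0.24 0.13', '-0.24 0.14', '-0.24 0.14', '-0.23 0.15', '-0.23 0.15', '-0.23 0.15']
['-0.41 0.29', '-0.40 0.30', '-0.39 0.31', '-0.38 0.33', '-0.37 0.34', '-0.35 0.35', '-0.34 0.36', '-0.33 0.37', '-0.32 0.38', '-0.31 0.39']
['-0.30 0.40', '-0.28 0.41', '-0.27 0.42', '-0.26 0.43', '-0.24 0.43', '-0.23 0.44', '-0.22 0.45', '-0.20 0.45', '-0.19 0.46', '-0.17 0.47']
```

Call:
{"api": "apply_moves", "payload": {"deltas": "0.4 -0.25 0.12 0 0 0 0; 0.4 -0.25 0.12 0 0 0 0; 0.4 -0.25 0.13 0 0 0 0; 0.4 -0.24 0.13 0 0 0 0; 0.4 -0.24 0.13 0 0 0 0; 0.4 -0.24 0.14 0 0 0 0; 0.4 -0.24 0.14 0 0 0 0; 0.4 -0.23 0.15 0 0 0 0; 0.4 -0.23 0.15 0 0 0 0; 0.4 -0.23 0.15 0 0 0 0"}}

```text
clock: 42.2
tool_pos: [556.7, -51.8, 141.6]
orientation: [[-0.001, 0.998, -0.063], [-0.0, -0.063, -0.998], [-1.0, -0.001, 0.0]]
contact_force: [-5.6, -0.5, -2.9]
width: 9.5
```

```bash
python3 st.py; python3 look.py 23 bolt_bar left_dial_grip
```

```text
42.2 [556.7 -51.8 141.6] jaw -3.6 F [-5.6 -0.5 -2.9] M [-0.035  0.96  -0.076] w 9.5 tau6 -0.085
[556.7 -51.8 141.6] -3.6 42.2 [-5.6 -0.5 -2.9] [-0.035  0.96  -0.076] [-6. 20. 98. -0. 62. -3.]
bolt_bar [319.4 290.3] 0.78 TRI [531.5 -77.3 131.5] [ 7.8  7.8  9.8 25. ]
   at z130: [553.4 -91.9 130. ]
left_dial_grip [289.1 177.2] 0.61 TRI [531.4  -9.3 116.6] [4.1 5.3 8.3]
   at z130: [540.3 -10.4 130. ]
```

View pics/w23.png

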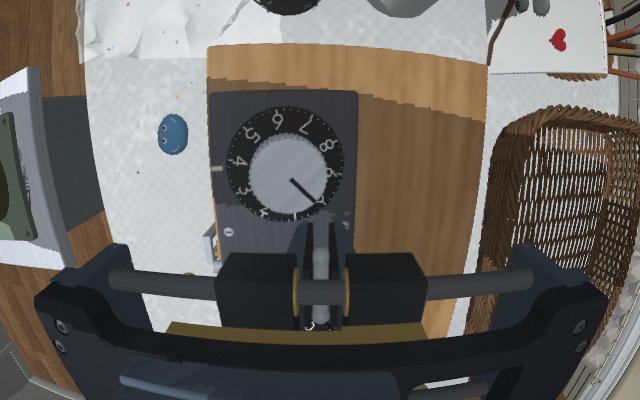

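Call:
{"api": "apply_moves", "payload": {"deltas": "0.4 -0.41 0.28 0 0 0 0; 0.4 -0.4 0.29 0 0 0 0; 0.4 -0.39 0.31 0 0 0 0; 0.4 -0.38 0.32 0 0 0 0; 0.4 -0.37 0.33 0 0 0 0; 0.4 -0.35 0.35 0 0 0 0; 0.4 -0.34 0.36 0 0 0 0; 0.4 -0.33 0.37 0 0 0 0; 0.4 -0.32 0.38 0 0 0 0; 0.4 -0.31 0.39 0 0 0 0"}}

```text
clock: 43.6
tool_pos: [589.9, -54.1, 178.4]
orientation: [[-0.002, 0.998, -0.063], [-0.0, -0.063, -0.998], [-1.0, -0.002, 0.001]]
contact_force: [-8.6, -0.2, 2.0]
width: 9.0
```

```bash
python3 st.py
```

```text
43.6 [589.9 -54.1 178.4] jaw -3.6 F [-8.6 -0.2  2. ] M [-0.087  1.577 -0.047] w 9.0 tau6 -0.106
```

Call:
{"api": "apply_moves", "payload": {"deltas": "0.4 -0.3 0.4 0 0 0 0; 0.4 -0.28 0.41 0 0 0 0; 0.4 -0.27 0.42 0 0 0 0; 0.4 -0.26 0.43 0 0 0 0; 0.4 -0.24 0.43 0 0 0 0; 0.4 -0.23 0.44 0 0 0 0; 0.4 -0.22 0.45 0 0 0 0; 0.4 -0.2 0.45 0 0 0 0; 0.4 -0.19 0.46 0 0 0 0; 0.4 0 0 0 0 0 0"}}

```text
clock: 44.85
tool_pos: [630.9, -56.9, 202.7]
orientation: [[0.004, 0.998, -0.063], [-0.002, -0.063, -0.998], [-1.0, 0.004, 0.001]]
contact_force: [-5.2, -0.8, 8.1]
width: 9.1
```

```bash
python3 st.py w24; python3 - <<'E'
from h import *
c=manip.capture("side");cv2.imwrite("pics/s24.png",c["color"]);b=c["color"][130:350,200:480]
w=cv2.imread("pics/w24.png")[80:400,60:500]
cv2.imwrite("pics/c24.png",np.hstack([cv2.resize(b,(400,314),interpolation=2),cv2.resize(w,(400,314))]))
E
```

```text
44.85 [630.9 -56.9 202.7] jaw -3.59 F [-5.2 -0.8  8.1] M [-0.218  1.164 -0.123] w 9.1 tau6 -0.078
```

View pics/c24.png

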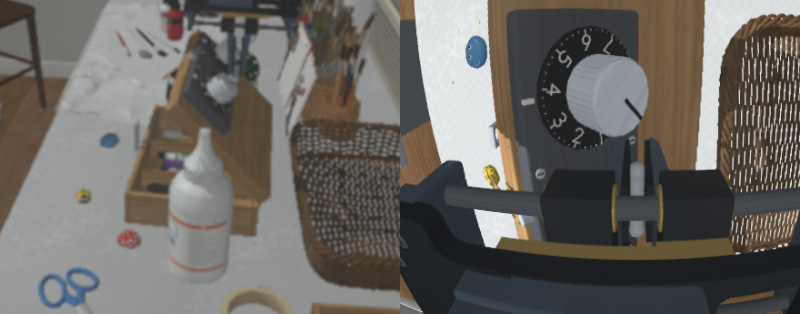

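Call:
{"api": "apply_moves", "payload": {"deltas": "1.8 0 0 0 0 0 0; 1.8 0 0 0 0 0 0; 1.8 0 0 0 0 0 0; 1.8 -0.8 0 0 0 0 0; 1.8 -1.5 0 0 0 0 0; 1.8 -2 0 0 0 0 0; 1.8 -2 0 0 0 0 0; 1.8 -2.5 0 0 0 0 0; 1.8 -2.5 0 0 0 0 0; 1.8 0 0 0 0 0 0"}}

```text
clock: 46.2
tool_pos: [631.0, -56.4, 315.6]
orientation: [[0.006, 0.998, -0.063], [-0.001, -0.063, -0.998], [-1.0, 0.006, 0.0]]
contact_force: [-0.0, 0.0, -0.7]
width: 18.5
```

```bash
python3 st.py w25; python3 - <<'E'
from h import *
c=manip.capture("top");m=manip.trace("top","lock_case")
a=manip.capture("side")
cv2.imwrite("pics/c25.png",np.hstack([cv2.resize(a["color"][130:350,200:480],(400,314),interpolation=2),cv2.resize(cv2.imread("pics/w25.png")[80:400,60:500],(400,314))]))
for n,c in(("top",c),("side",a)):
  for l in("chest_lid","lock_case"):
    m=manip.trace(n,l)
    if not m: continue
    vs,us=np.nonzero(m[0]["pixels"]);z=c["range_z"][vs,us];k=z>0
    E=np.array(c["extrinsics"]);P=np.c_[(us-c["cx"])/c["fx"]*z,(vs-c["cy"])/c["fy"]*z,z][k]
    W=(P-E[:3,3])@E[:3,:3]; W=W[W[:,2]>65]
    if len(W)<50: continue
    best=None;rng=np.random.default_rng(0)
    for _ in range(400):
        q=W[rng.choice(len(W),3,replace=False)];nn=np.cross(q[1]-q[0],q[2]-q[0])
        if np.linalg.norm(nn)<100: continue
        nn/=np.linalg.norm(nn);i=abs((W-q[0])@nn)<4
        if best is None or i.sum()>best[0]: best=(i.sum(),i)
    Q=W[best[1]];nn=np.linalg.svd(Q-Q.mean(0))[2][2];nn*=np.sign(nn[2])
    print(n,l,m[0]["score"],best[0],len(W),np.round(nn,2),"tilt",np.degrees(np.arccos(nn[2])).round(1))
E
```

```text
46.2 [631.  -56.4 315.6] jaw -3.59 F [-0.   0.  -0.7] M [-0.001 -0.06  -0.034] w 18.5 tau6 -0.0
top chest_lid 0.86 2048 4355 [ 0.69 -0.05  0.72] tilt 44.2
top lock_case 0.77 582 894 [ 0.68 -0.05  0.73] tilt 42.9
side chest_lid 0.93 2519 5242 [ 0.7  -0.05  0.72] tilt 44.4
side lock_case 0.79 719 1024 [ 0.69 -0.06  0.72] tilt 43.9
```

View pics/c25.png

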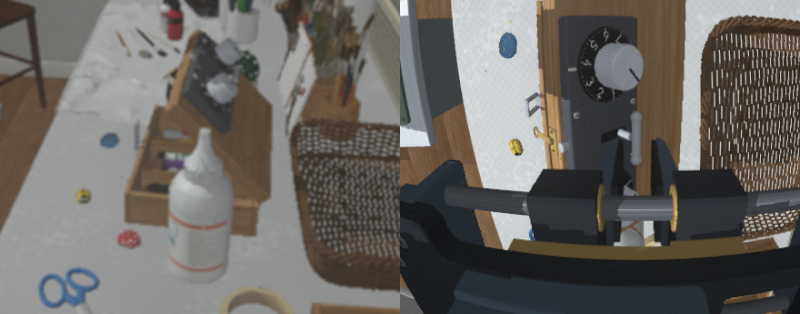

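```bash
python3 - <<'E'
from h import *
s=manip.state();c=manip.capture("wrist");rs=[]
r=manip.spot_point("wrist","bolt_bar");print(r[:1])
hx=np.array([687.2,-83.0])  # hinge under drawn bar
for t in(44,):
  for d in (0,18):
    f=np.radians(t);v=np.array([-(144+18-d),66.]);p=np.array([v[0]*np.cos(f)+v[1]*np.sin(f),-v[0]*np.sin(f)+v[1]*np.cos(f)])
    q=np.r_[hx+p[0]*np.array([.998,-.063]),61+p[1]];print("pred",d,np.round(q,1))
if r:
  o,dv=wrist_ray(c,s,r[0]["xy"]);print("ray at z209:",np.round(o+dv*(209-o[2])/dv[2],1),"z222:",np.round(o+dv*(222-o[2])/dv[2],1))
E
```

```text
[{'xy': [321.6, 223.3], 'score': 0.97}]
pred 0 [616.7 -78.5 221. ]
pred 18 [629.6 -79.4 208.5]
ray at z209: [628.9 -82.  209. ] z222: [629.2 -76.8 222. ]
```

Seen by the wrist camera, the bar is at x ≈ 629. That matches the fully drawn position (629.6) and not the locked one (616.7), so I'm handing in.

```bash
python3 -c "
from bench import manip
print(manip.hand_in())"
```

```text
the job is handed in; nothing more can be done
None
```

The chest is open and handed in at about 46 s of the 66 s allowed. Both dials are caught, the bolt is fully drawn, and the lid stands by itself at about 44°.

- **Left dial:** I turned it anticlockwise and crept past the 3. It caught between the 3 and the 4. Torque rose to about 0.25 N m, against about 0.06–0.13 N m while turning freely. I backed it off and let go.
- **Right dial:** I turned it clockwise and crept past the 7. Torque rose to about 0.2 N m and stayed there when the hand held still, so I took it as caught. I backed it off and let go.
- **Bolt:** It slid 18.0 mm at about 2–4 N until it met its end stop. After the lid was raised, the wrist camera put the T-bar at x = 629, where a fully drawn bolt should be (629.6); a locked one would be at 616.7.
- **Lid:** Plane fits to the top and side pictures with the gripper clear gave 42.9–44.4°. The force reading there was about zero.
- **Bystanders:** The stones, glue bottle and mug looked unmoved wherever they showed in the pictures. I did not re-measure them or the cactus.

One reading disagreed: the fingers measured about 9 mm on the T-bar, where I expected 10 to 12 mm. The grip held, so I put it down to soft pads.

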